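# Reload the bench rack in reverse order

## Robot

A 6-joint arm with a two-finger parallel gripper is mounted at the origin on a cart in front of the work surface, level with it; the furniture and walls round the work are solid. World frame = base frame: x ahead of the robot, y to its left, z up, the work surface at z = 0. Lengths are in m, angles in rad, forces in N, time in s.
With the tool pointing down it reaches from about 0.425 to 0.95 m from the base axis. Payload 3.5 kg.
Tool frame: the origin (TCP) lies between the finger pads; the fingertips stand 25 mm ahead of it and the grasp point (between the pads) lies 6 mm ahead of it (bot.tcp_to_tips is the distance from the TCP to the fingertips, in m); z points along the fingers, y is the line along which they close (so a half turn about z gives the same grasp; the last joint's range is limited). The gripper opens to 85 mm and grips with 20 to 120 N. Pads are 22 mm wide; open, the fingers measure 114 mm over their backs; the gripper's body (76 mm by 85 mm) begins 54 mm behind the grasp point. The pads swing forward as they close: fully open they stand 13 mm farther back than shut.
Start: joints at [1.096, 0.286, 1.577, -0, 1.279, -0.15], TCP at [0.215, 0.64, 0.256] pointing down, gripper open.
Joint ranges: [-2.77, 2.77], [-0.9, 2.22], [0.21, 2.48], [-1.53, 4.67], [0.24, 2.81], [-2.84, 2.84]. Speed limits (rad/s): [2.79, 2.79, 3.14, 3.14, 3.14, 3.14].

## Interface

Orientations are given as a unit quaternion [x, y, z, w].
In Python, from cell import telemetry, imaging, bot, search_frame, regions_of gives the robot as it stands.
- The arm moves only by the shell command python3 -m handwheel 'ROWS' [FORCE]. ROWS is a JSON object of lists of equal length, an entry for each row: "angular": the turn, a rotation vector about the tool's x, y, z in units of 90 degrees (1.0 is 90 degrees), a list of three; "delta_pos": the shift along the tool's x, y, z in units of 500 mm (1.0 is 500 mm), a list of three; "hand": the opening, from -1 (shut) to 1 (fully open). In form: {"angular": [[ax, ay, az], ...], "delta_pos": [[x, y, z], ...], "hand": [hand, ...]}. A call has 1 to 20 rows; each row is the pose to reach, as a shift and turn from the pose commanded when the call began, along the tool's axes at that moment; what a row does not reach only later rows make up. A row lasts 1/12 s, in which the tool goes at most 41.7 mm and 7.16 degrees, less where a joint would pass 70% of its speed; a pose out of reach is approached as far as the arm can. A call with a number of a shift or a turn outside -1 to 1 is refused whole. A call with a gripper value outside its range is refused whole. The fingers move at their own pace and stop on an object; FORCE is the grip in N (left out, the last holds). Time passes only in rows, so rows that repeat a pose let the fingers close. It gives the time, the measured TCP pose, the force, the opening and the grip force at its end, in the units of the state.
- telemetry.state(): the state, without advancing time (a new reading comes with each control period).
- imaging.get_image(name): name is "side" or "top" or "wrist"; returns (picture, depth): 400x640x3 uint8, blue, green, red; 400x640 float32, m along the optical axis (not along the pixel's ray), 0 where there is no reading.
- imaging.camera_params(name): a dict with "intrinsics" (3x3 intrinsics, pixels), "R" (3x3) and "t" (3): a world point X has camera coordinates R X + t; the wrist camera has in their place "tool_from_camera" (4x4, takes a point from camera to tool coordinates, whose origin is the TCP and whose axes are the flange's). Camera axes: x right, y down, z forward; pixel columns grow to the right and rows downward; lengths in m; the calibration is good to about 2 mm. A picture is of the moment at which its call begins: read the wrist's pose just before it. camera_params takes no time and is no camera call.
- bot.hand_in(): hands the job in; it is judged then, once.
Trained networks look in the newest picture that a camera, given by its name, has taken for a name from the list of things; names that differ only in an ending like _2 or _b are one class to them, and where a whole thing is asked for, a point or a joint stands for the part that bears it (a point fixed in the world has none). Each returns a list of dicts, best first, with "conf" (0 to 1); they miss things now and then, are a little off and sometimes report something else, mostly with a low value. They report only what shows in the picture. A call takes as long as a camera call. They do not tell look-alikes from the thing itself.
- search_frame(camera, label): "bbox" ([left, top, right, bottom] as shares, 0 to 1, of the picture: columns of its width, rows of its height, round what is visible of it).
- regions_of(camera, label): "region" (400x640 bool, what is visible of it) and "bbox" ([left, top, right, bottom] as shares, 0 to 1, of the picture: columns of its width, rows of its height, round what is visible of it).
The state is a dict: "t": time; "q": joint angles; "joint_velocities": joint speeds; "joint_torque": joint torques, N m; "ee_pos": TCP position; "tcp_rot": TCP orientation; "wrist_force": force on the tool from outside, world axes, zero at the start; "ft_torque": the same for the moment, N m; "grip_width": finger opening in m; "grasp_force": force on a finger pad.
Only numpy, scipy, OpenCV 4.12 (cv2) and the standard library are available. Lean on these libraries where they do the work, as an engineer would, in place of code of your own. Each camera call takes 0.05 s, during which the arm holds its last target. There are 200 camera calls.

## Task

Move the three reagent bottles and the small beaker from the grey cups of the carrier into the empty white bench rack, one to a pocket and in the reverse order: what stands at the left end of the carrier goes to the right end of the rack, and so on along the row. Keep each one upright all the way, and leave all four standing flat in their pockets, let go.

Things in the scene. Friction and masses are not known exactly. Their poses are not given: they have to be found in the camera images.
- bottle_brown: loose round reagent bottle of brownish plastic with a black cap, 58 mm in diameter, 118 mm tall, about 0.3 kg. Origin: centre of its underside, on its vertical axis, z up; its yaw is arbitrary. Straight sides up to about 80 mm, then a shoulder; the cap (37 mm in diameter, fixed, 102 to 118 mm up) does not come off
- bottle_wide: loose round white reagent bottle with a blue cap, the widest: 62 mm in diameter, 125 mm tall, about 0.36 kg. Origin: centre of its underside, on its vertical axis, z up; its yaw is arbitrary. Straight sides up to about 85 mm, then a shoulder; the cap (40 mm in diameter, fixed, 108 to 125 mm up) does not come off
- bottle_slim: loose round white reagent bottle with a red cap, the slimmest and tallest: 54 mm in diameter, 130 mm tall, about 0.28 kg. Origin: centre of its underside, on its vertical axis, z up; its yaw is arbitrary. Straight sides up to about 85 mm, then a shoulder; the cap (34 mm in diameter, fixed, 112 to 130 mm up) does not come off
- small_beaker: loose small clear plastic beaker, open at the top, 72 mm tall, 46 mm across at the foot and 54 mm at the rim, 59 mm over its spout along its own y, about 0.06 kg, stiff enough to be gripped across its outside. Origin: centre of its underside, on its vertical axis, z up; y along the spout. 
- cup_a: the fixed grey square cup on the carrier in which the brown bottle stands at the start, outside 83 x 83 mm, 16 mm high, pocket 76 x 76 mm, its floor 4 mm above the origin, the rim 16 mm above it; the four cups look alike, never move, and still mark the starting row when empty. Origin: centre of its underside, z up
- cup_b: the fixed grey square cup on the carrier in which the wide bottle stands at the start, outside 83 x 83 mm, 16 mm high, pocket 76 x 76 mm, its floor 4 mm above the origin, the rim 16 mm above it; the four cups look alike, never move, and still mark the starting row when empty. Origin: centre of its underside, z up
- cup_c: the fixed grey square cup on the carrier in which the slim bottle stands at the start, outside 83 x 83 mm, 16 mm high, pocket 76 x 76 mm, its floor 4 mm above the origin, the rim 16 mm above it; the four cups look alike, never move, and still mark the starting row when empty. Origin: centre of its underside, z up
- cup_d: the fixed grey square cup on the carrier in which the small beaker stands at the start, outside 83 x 83 mm, 16 mm high, pocket 76 x 76 mm, its floor 4 mm above the origin, the rim 16 mm above it; the four cups look alike, never move, and still mark the starting row when empty. Origin: centre of its underside, z up
- carrier: the carrier, a flat steel strip 70 x 380 x 4 mm fixed to the bench, with the four grey cups on it in one row, 84 mm from centre to centre. Origin: centre of its underside; its y axis runs along the row towards the left end (seen from the robot), x away from the robot, z up. Cup centres at y = +126, +42, -42, -126 mm; a vessel's underside stands 8 mm above the origin
- rack: the bench rack, an empty white plastic block fixed to the bench, 83 x 336 x 20 mm, with four square pockets in one row and a steel lug at each end. Origin: centre of its underside; y along the row towards its left end (seen from the robot), x away from the robot, z up. Pocket centres at y = +126, +42, -42, -126 mm; pockets 76 x 76 mm, floor 8 mm and rim 20 mm above the origin. Stands before or behind the carrier
Mind the look-alikes: they are no part of the job. What is shaped like the bottle_slim but purple is not meant.

How it is judged:
By the outcome, as a careful person would: the job done as asked, in the order asked, and still so for the second after the job is handed in, with the robot touching nothing.
It also fails if it takes over 83 s, if anything falls off the work surface, if the arm or the gripper's body presses on something with over 40 N, if the wrist force passes 120 N, or if a joint passes its speed limit or range.

## Working session

There is one attempt and no reset: what is moved stays moved. The work goes in short steps, Python scripts to look and compute and a shell command to move; the robot and the scene stay as the last step left them, time stands still between calls to the robot, and variables do not carry over. Pictures are saved under pics/ and viewed, at most 14 in all, crops included, and the job is handed in when it is done.

```bash
ls; mkdir -p pics; cat > h.py <<'E'
import numpy as np, cv2
from cell import telemetry, imaging, bot, search_frame, regions_of
def pts(cam,depth):
    p=imaging.camera_params(cam);K=np.array(p["intrinsics"]);R=np.array(p["R"]);t=np.array(p["t"])
    v,u=np.mgrid[0:400,0:640]
    c=np.stack([(u-K[0,2])/K[0,0]*depth,(v-K[1,2])/K[1,1]*depth,depth],-1)
    return (c-t)@R
E
python3 - <<'E'
from h import *
s=telemetry.state();print(s["t"],s["ee_pos"],s["tcp_rot"],s["grip_width"])
for c in("top","side"):
    im,d=imaging.get_image(c);cv2.imwrite(f"pics/{c}0.png",im);np.save(f"{c}0.npy",d);P=pts(c,d)
    p=imaging.camera_params(c);print(c,"cam at",-np.array(p["R"]).T@p["t"])
    for n in("bottle_brown","bottle_wide","bottle_slim","small_beaker","cup_a","rack","carrier"):
        for r in regions_of(c,n)[:5]:
            m=r["region"]&(d>0);q=P[m];b=np.array(r["bbox"])*[640,400,640,400]
            if len(q): print(c,n,round(r["conf"],2),b.round(),"med",np.median(q,0).round(3),"lo",np.percentile(q,2,0).round(3),"hi",np.percentile(q,98,0).round(3))
E
```

```text
pics
0.0 [0.21508739 0.63918494 0.2549407 ] [ 1.61689716e-01  9.86840936e-01 -1.12344389e-03 -3.76094851e-04] 0.08510161708371605
top cam at [ 0.44146764 -0.12783248  1.06652821]
top bottle_brown 0.71 [274. 221. 293. 245.] med [ 0.475 -0.056  0.103] lo [ 0.45  -0.08   0.038] hi [ 0.5   -0.028  0.128]
top bottle_wide 0.76 [333. 221. 364. 247.] med [ 0.476 -0.213  0.108] lo [ 0.449 -0.244  0.031] hi [ 0.503 -0.187  0.135]
top bottle_slim 0.96 [303. 224. 323. 244.] med [ 0.473 -0.135  0.114] lo [ 0.451 -0.158  0.098] hi [ 0.497 -0.111  0.14 ]
top bottle_slim 0.89 [163. 231. 198. 253.] med [0.461 0.181 0.099] lo [0.437 0.169 0.003] hi [0.486 0.209 0.132]
top bottle_slim 0.59 [436. 219. 472. 241.] med [ 0.492 -0.465  0.099] lo [ 0.468 -0.493  0.008] hi [ 0.518 -0.453  0.132]
top small_beaker 0.87 [229. 224. 259. 248.] med [0.479 0.048 0.02 ] lo [0.45  0.016 0.004] hi [0.505 0.075 0.081]
top cup_a 0.92 [233. 217. 265. 252.] med [0.456 0.017 0.008] lo [ 0.433 -0.005  0.003] hi [0.512 0.074 0.022]
top cup_a 0.77 [266. 221. 295. 250.] med [ 0.463 -0.045  0.01 ] lo [ 0.433 -0.089  0.004] hi [ 
[... 1583 characters left out ...]
2 -0.008  0.023]
side cup_a 0.59 [328. 201. 361. 220.] med [ 0.509 -0.142  0.012] lo [ 0.436 -0.174  0.008] hi [ 0.516 -0.1    0.023]
side cup_a 0.3 [334. 150. 357. 197.] med [ 0.492 -0.204  0.112] lo [ 0.456 -0.231  0.019] hi [ 0.508 -0.192  0.135]
side rack 0.8 [247. 182. 300. 273.] med [ 0.635 -0.054  0.01 ] lo [ 0.59  -0.264  0.002] hi [0.68  0.083 0.022]
side rack 0.32 [332. 219. 367. 242.] med [ 0.502 -0.05   0.015] lo [ 0.433 -0.09   0.008] hi [0.515 0.007 0.042]
side rack 0.24 [336. 162. 359. 189.] med [ 0.474 -0.121  0.117] lo [ 0.449 -0.172  0.087] hi [ 0.497 -0.112  0.14 ]
side carrier 0.41 [329. 273. 345. 282.] med [0.494 0.088 0.006] lo [0.481 0.076 0.004] hi [0.506 0.099 0.007]
```

View images.

```bash
python3 - <<'E'
from h import *
a=cv2.imread("pics/top0.png");cv2.imwrite("pics/top0c.png",cv2.resize(a[110:300,130:500],None,fx=2.1,fy=2.1,interpolation=cv2.INTER_CUBIC))
a=cv2.imread("pics/side0.png");cv2.imwrite("pics/side0b.png",a)
P=pts("top",np.load("top0.npy"));S=pts("side",np.load("side0.npy"))
# cap tops & circle fits
def circ(q):
    A=np.c_[2*q[:,:2],np.ones(len(q))];b=(q[:,:2]**2).sum(1);s=np.linalg.lstsq(A,b,rcond=None)[0]
    return s[:2],np.sqrt(s[2]+s[:2]@s[:2])
X=P.reshape(-1,3);Y=S.reshape(-1,3)
for n,x,y,top in(("brown",.475,-.055,.126),("wide",.475,-.215,.133),("slim",.474,-.133,.138),("beaker",.478,.047,.08)):
    for nm,Z in(("top",X),("side",Y)):
        m=(abs(Z[:,2]-top)<.006)&(np.hypot(Z[:,0]-x,Z[:,1]-y)<.04);q=Z[m]
        if len(q)<8: print(n,nm,len(q));continue
        lo,hi=q.min(0),q.max(0)
        print(n,nm,len(q),"mean",q.mean(0).round(4),"minAreaRect",[np.round(v,4) for v in cv2.minEnclosingCircle((q[:,:2]).astype(np.float32))],"mid",((lo+hi)/2).round(4),(hi-lo).round(4))
    m=(Y[:,2]>.04)&(Y[:,2]<.085)&(np.hypot(Y[:,0]-x,Y[:,1]-y)<.04);q=Y[m]
    if len(q)>20: print("  body fit side",circ(q),len(q))
# rack rim
for nm,Z in(("top",X),("side",Y)):
    m=(abs(Z[:,2]-.02)<.004)&(Z[:,0]>.57)&(Z[:,0]<.70)&(Z[:,1]>-.33)&(Z[:,1]<.15)
    print("rack",nm,m.sum(),cv2.minAreaRect((Z[m][:,:2]*1000).astype(np.float32)))
    m=(abs(Z[:,2]-.020)<.004)&(Z[:,0]>.42)&(Z[:,0]<.53)&(Z[:,1]>-.3)&(Z[:,1]<.12)
    print("cups",nm,m.sum(),cv2.minAreaRect((Z[m][:,:2]*1000).astype(np.float32)))
    m=(Z[:,2]>.05)&(Z[:,0]>.2)&(Z[:,0]<.9)&(abs(Z[:,1])<.65);
    H,_,_=np.histogram2d(Z[m][:,0],Z[m][:,1],bins=[np.arange(.2,.95,.05),np.arange(-.65,.7,.05)]); 
    print([(round(.225+.05*i,3),round(-.625+.05*j,3),int(H[i,j])) for i,j in np.argwhere(H>8)])
E
```

```text
brown top 198 mean [ 0.4763 -0.0514  0.1248] minAreaRect [array([ 0.4763, -0.0511]), np.float64(0.0186)] mid [ 0.4764 -0.0504  0.1255] [0.0347 0.035  0.0107]
brown side 159 mean [ 0.4762 -0.0467  0.1263] minAreaRect [array([ 0.477 , -0.0502]), np.float64(0.0198)] mid [ 0.4768 -0.0502  0.1248] [0.0355 0.0393 0.0092]
  body fit side (array([ 0.4760736 , -0.05200841]), np.float64(0.028586737260273262)) 364
wide top 231 mean [ 0.4778 -0.2171  0.1321] minAreaRect [array([ 0.4781, -0.2172]), np.float64(0.0196)] mid [ 0.4785 -0.2172  0.1322] [0.037  0.0369 0.0101]
wide side 122 mean [ 0.4774 -0.2121  0.133 ] minAreaRect [array([ 0.4785, -0.2176]), np.float64(0.0212)] mid [ 0.4775 -0.2178  0.1316] [0.0394 0.0412 0.0091]
  body fit side (array([ 0.47738022, -0.21760957]), np.float64(0.030554065530825673)) 65
slim top 177 mean [ 0.4733 -0.1347  0.137 ] minAreaRect [array([ 0.4735, -0.1345]), np.float64(0.0171)] mid [ 0.4732 -0.1347  0.1369] [0.032  0.0321 0.0084]
slim side 118 mean [ 0.4734 -0.1295  0.138 ] minAreaRect [array([ 0.4743, -0.1356]), np.float64(0.0189)] mid [ 0.4735 -0.1343  0.136
[... 6178 characters left out ...]
p.float64(0.125), 219), (np.float64(0.725), np.float64(0.175), 345), (np.float64(0.725), np.float64(0.225), 33), (np.float64(0.725), np.float64(0.375), 2486), (np.float64(0.725), np.float64(0.425), 1213), (np.float64(0.775), np.float64(-0.025), 17), (np.float64(0.775), np.float64(0.025), 1312), (np.float64(0.775), np.float64(0.125), 436), (np.float64(0.775), np.float64(0.175), 1660), (np.float64(0.775), np.float64(0.375), 2364), (np.float64(0.775), np.float64(0.425), 28), (np.float64(0.825), np.float64(0.025), 225), (np.float64(0.825), np.float64(0.125), 119), (np.float64(0.825), np.float64(0.175), 604), (np.float64(0.825), np.float64(0.375), 994), (np.float64(0.825), np.float64(0.425), 77)]
```

View pics/top0c.png

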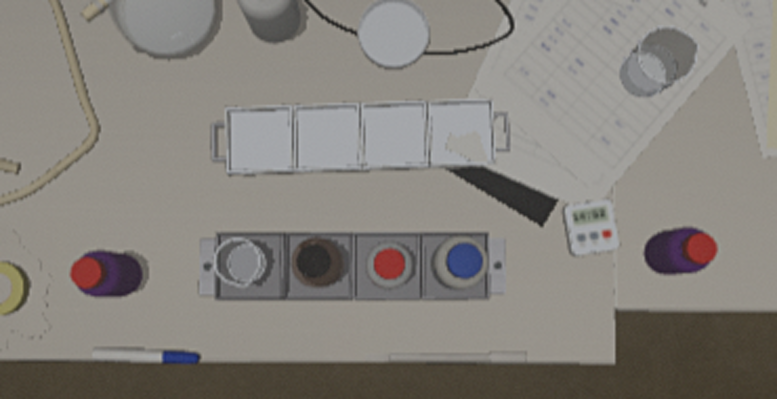

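View pics/side0b.png

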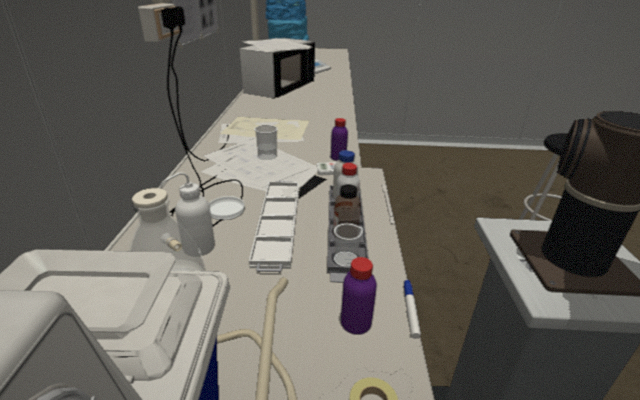

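The top view shows, left to right, beaker (240,262), brown (320,262), slim (390,264) and wide (460,262). The empty white rack is behind them, and there is a faint patch in its right pocket (465,147). The side view confirms the order; purple look-alikes stand outside the row. I'll check that patch and the rack fit next.

```bash
python3 - <<'E'
from h import *
a=cv2.imread("pics/top0.png");b=cv2.imread("pics/side0.png")
A=cv2.resize(a[150:215,225:395],(780,298),interpolation=cv2.INTER_CUBIC);B=cv2.resize(b[165:285,235:375],(340,292),interpolation=cv2.INTER_CUBIC)
C=np.zeros((598,780,3),np.uint8);C[:298]=A;C[298:590,:340]=B;cv2.imwrite("pics/rk.png",C)
for c in("top","side"):
    Z=pts(c,np.load(c+"0.npy")).reshape(-1,3);y=np.radians(2.57)
    L=(Z-[.6355,-.0985,0])@np.array([[np.cos(y),-np.sin(y),0],[np.sin(y),np.cos(y),0],[0,0,1]])
    for k in(.126,.042,-.042,-.126):
        m=(abs(L[:,0])<.028)&(abs(L[:,1]-k)<.028);q=L[m];print(c,k,m.sum(),np.percentile(q[:,2],[2,50,98]).round(4))
    m=(L[:,2]>.016)&(L[:,2]<.025)&(abs(L[:,0])<.06)&(abs(L[:,1])<.175)
    print("rim ext",np.percentile(L[m],[1,99],axis=0).round(4).tolist(), L[m][:,2].max())
E
```

```text
top 0.126 452 [0.0037 0.0073 0.0112]
top 0.042 451 [0.003  0.0072 0.0107]
top -0.042 443 [0.0032 0.0072 0.011 ]
top -0.126 442 [0.0035 0.0074 0.0113]
rim ext [[-0.0412, -0.167, 0.0161], [0.0421, 0.1667, 0.0232]] 0.024344518135308225
side 0.126 408 [0.0077 0.0095 0.0113]
side 0.042 299 [0.0075 0.0094 0.011 ]
side -0.042 222 [0.0073 0.0095 0.0114]
side -0.126 171 [0.0077 0.0096 0.0111]
rim ext [[-0.0422, -0.1677, 0.0162], [0.0414, 0.1672, 0.0232]] 0.023822377685075655
```

View pics/rk.png

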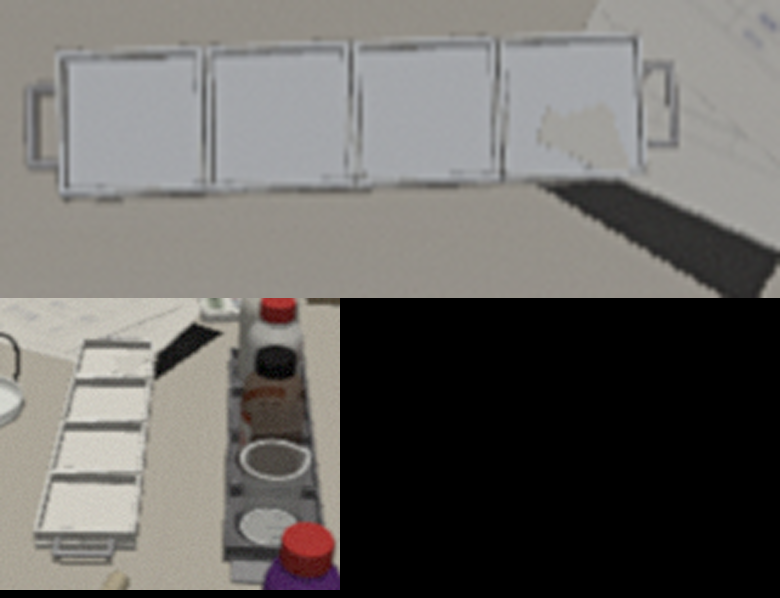

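The patch is only a flat stain: floor depths are the same in all four pockets. The rack fit agrees with the given sizes. I'll move above the beaker.

```bash
python3 -m handwheel '{"angular":[[0,0,0.793],[0,0,0.793],[0,0,0.793],[0,0,0.793],[0,0,0.793],[0,0,0.793],[0,0,0.793],[0,0,0.793],[0,0,0.793],[0,0,0.793],[0,0,0.793],[0,0,0.793],[0,0,0.793],[0,0,0.793],[0,0,0.793],[0,0,0.793],[0,0,0.793],[0,0,0.793],[0,0,0.793],[0,0,0.793]],"delta_pos":[[-0.875,-0.97,0.15],[-0.875,-0.97,0.15],[-0.875,-0.97,0.15],[-0.875,-0.97,0.15],[-0.875,-0.97,0.15],[-0.875,-0.97,0.15],[-0.875,-0.97,0.15],[-0.875,-0.97,0.15],[-0.875,-0.97,0.15],[-0.875,-0.97,0.15],[-0.875,-0.97,0.15],[-0.875,-0.97,0.15],[-0.875,-0.97,0.15],[-0.875,-0.97,0.15],[-0.875,-0.97,0.15],[-0.875,-0.97,0.15],[-0.875,-0.97,0.15],[-0.875,-0.97,0.15],[-0.875,-0.97,0.15],[-0.875,-0.97,0.15]],"hand":[1,1,1,1,1,1,1,1,1,1,1,1,1,1,1,1,1,1,1,1]}' 30
```

```text
t: 2.47
ee_pos: [0.4749, 0.0413, 0.1814]
tcp_rot: [0.707, 0.708, 0.0, -0.0]
wrist_force: [0.9, 0.1, 0.1]
grip_width: 0.0855
grasp_force: 0.0
```

```bash
python3 -m handwheel '{"angular":[[0,0,0],[0,0,0],[0,0,0],[0,0,0],[0,0,0],[0,0,0],[0,0,0],[0,0,0],[0,0,0],[0,0,0],[0,0,0],[0,0,0],[0,0,0],[0,0,0],[0,0,0],[0,0,0]],"delta_pos":[[-0.002,0.001,0.06],[-0.002,0.001,0.12],[-0.002,0.001,0.18],[-0.002,0.001,0.22],[-0.002,0.001,0.246],[-0.002,0.001,0.246],[-0.002,0.001,0.246],[-0.002,0.001,0.246],[-0.002,0.001,0.246],[-0.002,0.001,0.246],[-0.002,0.001,0.246],[-0.002,0.001,0.246],[-0.002,0.001,0.246],[-0.002,0.001,0.246],[-0.002,0.001,0.246],[-0.002,0.001,0.246]],"hand":[1,1,1,1,1,1,-1,-1,-1,-1,-1,-1,-1,-1,-1,-1]}' 25
```

```text
t: 3.8
ee_pos: [0.477, 0.0393, 0.0601]
tcp_rot: [0.707, 0.707, 0.001, 0.001]
wrist_force: [-2.2, 0.1, 7.9]
grip_width: 0.0533
grasp_force: 25.6
```

```bash
python3 -m handwheel '{"angular":[[0,0,0],[0,0,0],[0,0,0],[0,0,0],[0,0,0],[0,0,0],[0,0,0],[0,0,0],[0,0,0],[0,0,0],[0,0,0],[0,0,0],[0,0,0],[0,0,0],[0,0,0],[0,0,0],[0,0,0],[0,0,0],[0,0,0],[0,0,0]],"delta_pos":[[0,0,-0.02],[0,0,-0.06],[0,0,-0.12],[0,0,-0.18],[0,0,-0.24],[0,0,-0.29],[-0.01,0.01,-0.32],[-0.05,0.03,-0.32],[-0.10,0.06,-0.32],[-0.15,0.095,-0.32],[-0.20,0.125,-0.32],[-0.25,0.155,-0.32],[-0.30,0.187,-0.32],[-0.35,0.218,-0.32],[-0.40,0.25,-0.32],[-0.45,0.28,-0.32],[-0.49,0.305,-0.32],[-0.515,0.32,-0.32],[-0.527,0.328,-0.32],[-0.527,0.328,-0.32]],"hand":[-1,-1,-1,-1,-1,-1,-1,-1,-1,-1,-1,-1,-1,-1,-1,-1,-1,-1,-1,-1]}'
python3 - <<'E'
from h import *
im,d=imaging.get_image("side");cv2.imwrite("pics/s1.png",cv2.resize(im[60:300,200:440],(600,600)))
E
```

```text
t: 5.47
ee_pos: [0.64, -0.2252, 0.2184]
tcp_rot: [0.707, 0.707, -0.0, 0.0]
wrist_force: [0.6, 0.7, -0.9]
grip_width: 0.0532
grasp_force: 26.5
```

View pics/s1.png

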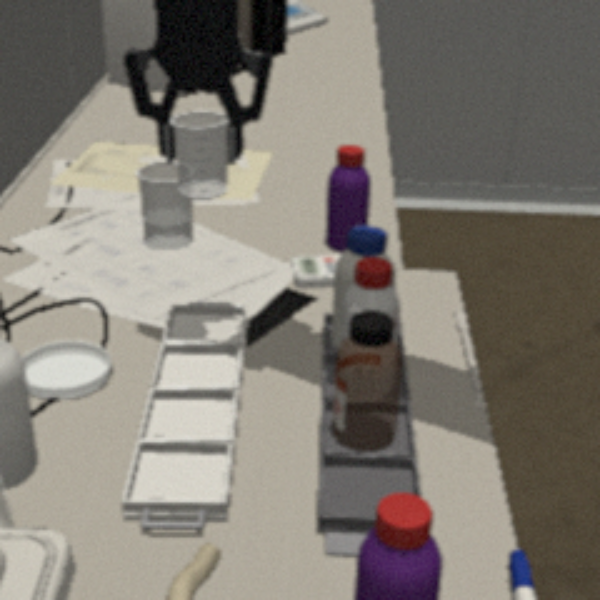

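The beaker hangs upright in the gripper at (200,155). I'll lower it into the right pocket, release and rise.

```bash
python3 -m handwheel '{"angular":[[0,0,0],[0,0,0],[0,0,0],[0,0,0],[0,0,0],[0,0,0],[0,0,0],[0,0,0],[0,0,0],[0,0,0],[0,0,0],[0,0,0],[0,0,0],[0,0,0],[0,0,0],[0,0,0],[0,0,0],[0,0,0],[0,0,0],[0,0,0]],"delta_pos":[[0,0.002,0.05],[0,0.002,0.11],[0,0.002,0.17],[0,0.002,0.23],[0,0.002,0.27],[0,0.002,0.295],[0,0.002,0.308],[0,0.002,0.315],[0,0.002,0.316],[0,0.002,0.316],[0,0.002,0.316],[0,0.002,0.316],[0,0.002,0.316],[0,0.002,0.316],[0,0.002,0.316],[0,0.002,0.316],[0,0.002,0.30],[0,0.002,0.26],[0,0.002,0.20],[0,0.002,0.14]],"hand":[-1,-1,-1,-1,-1,-1,-1,-1,-1,-1,1,1,1,1,1,1,1,1,1,1]}'
```

```text
t: 7.18
ee_pos: [0.64, -0.2236, 0.1484]
tcp_rot: [0.707, 0.707, -0.0, -0.001]
wrist_force: [0.7, 0.1, 1.2]
grip_width: 0.0853
grasp_force: 0.0
```

```bash
python3 -m handwheel '{"angular":[[0,0,0],[0,0,0],[0,0,0],[0,0,0],[0,0,0],[0,0,0],[0,0,0],[0,0,0],[0,0,0],[0,0,0],[0,0,0],[0,0,0],[0,0,0],[0,0,0],[0,0,0],[0,0,0],[0,0,0],[0,0,0],[0,0,0],[0,0,0]],"delta_pos":[[0,0,-0.06],[0.05,-0.048,-0.06],[0.10,-0.095,-0.06],[0.15,-0.143,-0.06],[0.20,-0.19,-0.06],[0.25,-0.238,-0.06],[0.30,-0.286,-0.06],[0.344,-0.328,-0.06],[0.344,-0.328,-0.06],[0.344,-0.328,-0.02],[0.344,-0.328,0.04],[0.344,-0.328,0.09],[0.344,-0.328,0.127],[0.344,-0.328,0.127],[0.344,-0.328,0.127],[0.344,-0.328,0.127],[0.344,-0.328,0.127],[0.344,-0.328,0.127],[0.344,-0.328,0.127],[0.344,-0.328,0.127]],"hand":[1,1,1,1,1,1,1,1,1,1,1,1,1,1,-1,-1,-1,-1,-1,-1]}' 60
python3 - <<'E'
from h import *
im,d=imaging.get_image("side");cv2.imwrite("pics/s2.png",cv2.resize(im[60:300,200:440],(600,600)))
E
```

```text
t: 8.85
ee_pos: [0.4777, -0.0525, 0.0871]
tcp_rot: [0.707, 0.707, 0.0, 0.001]
wrist_force: [-3.6, 0.2, 6.8]
grip_width: 0.0547
grasp_force: 63.1
```

View pics/s2.png

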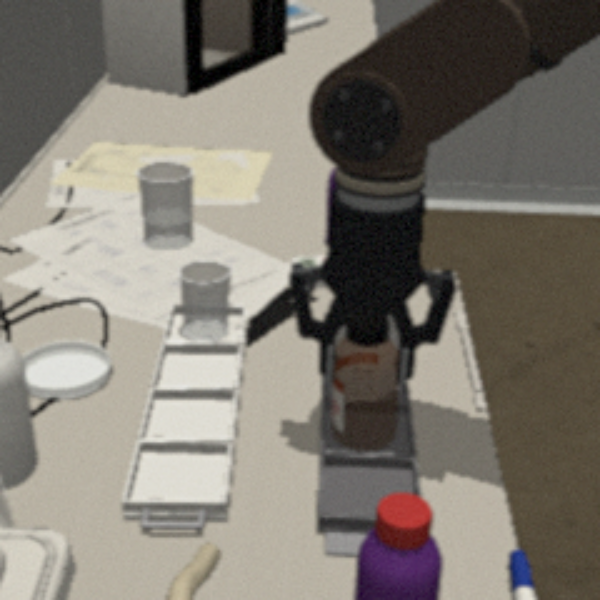

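The beaker stands in the right pocket at (205,300). The brown bottle's grip reads 54.7 mm, less than its 58 mm diameter, so the pads are probably on the shoulder. I'll regrip slightly lower.

```bash
python3 -m handwheel '{"angular":[[0,0,0],[0,0,0],[0,0,0],[0,0,0],[0,0,0],[0,0,0],[0,0,0],[0,0,0],[0,0,0],[0,0,0],[0,0,0],[0,0,0],[0,0,0],[0,0,0],[0,0,0],[0,0,0]],"delta_pos":[[0,0,0],[0,0,0],[0,0,0],[0,0,0],[0,0,0.006],[0,0,0.011],[0,0,0.011],[0,0,0.011],[0,0,0.011],[0,0,0.011],[0,0,0.011],[0,0,0.011],[0,0,0.011],[0,0,0.011],[0,0,0.011],[0,0,0.011]],"hand":[1,1,1,1,1,1,-1,-1,-1,-1,-1,-1,-1,-1,-1,-1]}' 60
```

```text
t: 10.23
ee_pos: [0.4769, -0.0521, 0.0794]
tcp_rot: [0.707, 0.707, 0.0, 0.0]
wrist_force: [-1.0, -0.0, 1.0]
grip_width: 0.0551
grasp_force: 64.6
```

```bash
python3 -m handwheel '{"angular":[[0,0,0],[0,0,0],[0,0,0],[0,0,0],[0,0,0],[0,0,0],[0,0,0],[0,0,0],[0,0,0],[0,0,0],[0,0,0],[0,0,0],[0,0,0],[0,0,0],[0,0,0],[0,0,0],[0,0,0],[0,0,0]],"delta_pos":[[0,0,-0.02],[0,0,-0.06],[0,0,-0.12],[0,0,-0.18],[0,0,-0.24],[0,0,-0.29],[0,0.01,-0.32],[-0.022,0.04,-0.32],[-0.05,0.09,-0.32],[-0.077,0.14,-0.32],[-0.105,0.19,-0.32],[-0.13,0.235,-0.32],[-0.152,0.275,-0.32],[-0.167,0.302,-0.32],[-0.175,0.317,-0.32],[-0.177,0.321,-0.32],[-0.177,0.321,-0.32],[-0.177,0.321,-0.32]],"hand":[-1,-1,-1,-1,-1,-1,-1,-1,-1,-1,-1,-1,-1,-1,-1,-1,-1,-1]}'
python3 - <<'E'
from h import *
im,d=imaging.get_image("side");cv2.imwrite("pics/s3.png",cv2.resize(im[60:300,200:440],(600,600)))
E
```

```text
t: 11.73
ee_pos: [0.6364, -0.1398, 0.2388]
tcp_rot: [0.707, 0.707, -0.0, -0.001]
wrist_force: [0.2, 0.1, -4.2]
grip_width: 0.0549
grasp_force: 64.8
```

View pics/s3.png

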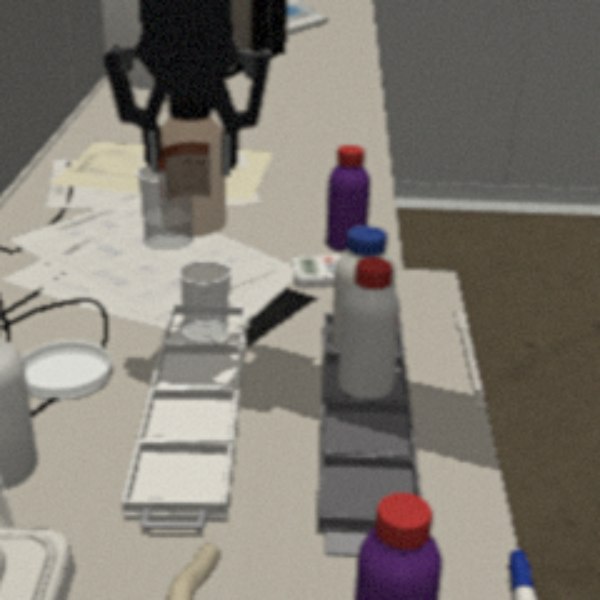

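The brown bottle is held upright at (195,175). I'll lower it, release and rise.

```bash
python3 -m handwheel '{"angular":[[0,0,0],[0,0,0],[0,0,0],[0,0,0],[0,0,0],[0,0,0],[0,0,0],[0,0,0],[0,0,0],[0,0,0],[0,0,0],[0,0,0],[0,0,0],[0,0,0],[0,0,0],[0,0,0],[0,0,0],[0,0,0],[0,0,0],[0,0,0]],"delta_pos":[[0,0.002,0.05],[0,0.002,0.11],[0,0.002,0.17],[0,0.002,0.23],[0,0.002,0.27],[0,0.002,0.295],[0,0.002,0.308],[0,0.002,0.316],[0,0.002,0.318],[0,0.002,0.318],[0,0.002,0.318],[0,0.002,0.318],[0,0.002,0.318],[0,0.002,0.318],[0,0.002,0.318],[0,0.002,0.318],[0,0.002,0.30],[0,0.002,0.26],[0,0.002,0.20],[0,0.002,0.12]],"hand":[-1,-1,-1,-1,-1,-1,-1,-1,-1,-1,1,1,1,1,1,1,1,1,1,1]}'
```

```text
t: 13.45
ee_pos: [0.6363, -0.1398, 0.1772]
tcp_rot: [0.707, 0.707, -0.001, -0.003]
wrist_force: [1.5, -0.3, -0.2]
grip_width: 0.0853
grasp_force: 0.0
```

```bash
python3 -m handwheel '{"angular":[[0,0,0],[0,0,0],[0,0,0],[0,0,0],[0,0,0],[0,0,0],[0,0,0],[0,0,0],[0,0,0],[0,0,0],[0,0,0],[0,0,0],[0,0,0],[0,0,0],[0,0,0],[0,0,0],[0,0,0],[0,0,0],[0,0,0],[0,0,0]],"delta_pos":[[0,0,-0.02],[0.01,-0.06,-0.03],[0.01,-0.12,-0.03],[0.01,-0.18,-0.03],[0.01,-0.24,-0.03],[0.01,-0.29,-0.03],[0.01,-0.326,-0.03],[0.01,-0.326,-0.03],[0.01,-0.326,0.02],[0.01,-0.326,0.08],[0.01,-0.326,0.14],[0.01,-0.326,0.169],[0.01,-0.326,0.169],[0.01,-0.326,0.169],[0.01,-0.326,0.169],[0.01,-0.326,0.169],[0.01,-0.326,0.169],[0.01,-0.326,0.169],[0.01,-0.326,0.169],[0.01,-0.326,0.169]],"hand":[1,1,1,1,1,1,1,1,1,1,1,1,1,-1,-1,-1,-1,-1,-1,-1]}' 60
python3 - <<'E'
from h import *
im,d=imaging.get_image("side");cv2.imwrite("pics/s4.png",cv2.resize(im[60:300,200:440],(600,600)))
E
```

```text
t: 15.12
ee_pos: [0.4759, -0.136, 0.0966]
tcp_rot: [0.707, 0.707, 0.0, 0.001]
wrist_force: [-2.4, -0.0, 6.1]
grip_width: 0.0512
grasp_force: 62.3
```

View pics/s4.png

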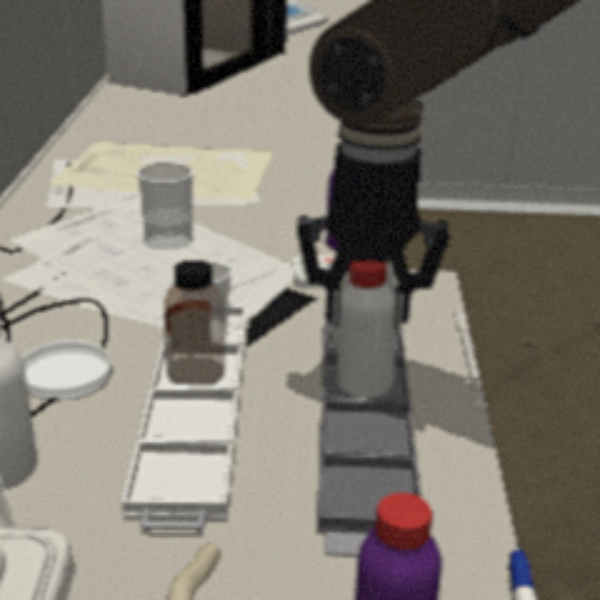

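The brown bottle stands in its pocket at (195,335), and the gripper is on the slim one. I'll lift and carry it.

```bash
python3 -m handwheel '{"angular":[[0,0,0],[0,0,0],[0,0,0],[0,0,0],[0,0,0],[0,0,0],[0,0,0],[0,0,0],[0,0,0],[0,0,0],[0,0,0],[0,0,0],[0,0,0],[0,0,0],[0,0,0],[0,0,0],[0,0,0],[0,0,0],[0,0,0],[0,0,0]],"delta_pos":[[0,0,0],[0,0,0],[0,0,-0.02],[0,0,-0.06],[0,0,-0.12],[0,0,-0.18],[0,0,-0.24],[0,0,-0.29],[0.005,0.01,-0.32],[0.02,0.04,-0.32],[0.045,0.09,-0.32],[0.07,0.14,-0.32],[0.095,0.19,-0.32],[0.117,0.235,-0.32],[0.137,0.275,-0.32],[0.15,0.302,-0.32],[0.157,0.315,-0.32],[0.159,0.319,-0.32],[0.159,0.319,-0.32],[0.159,0.319,-0.32]],"hand":[-1,-1,-1,-1,-1,-1,-1,-1,-1,-1,-1,-1,-1,-1,-1,-1,-1,-1,-1,-1]}'
python3 - <<'E'
from h import *
im,d=imaging.get_image("side");cv2.imwrite("pics/s5.png",cv2.resize(im[60:300,200:440],(600,600)))
E
```

```text
t: 16.83
ee_pos: [0.634, -0.0563, 0.2546]
tcp_rot: [0.707, 0.707, -0.0, -0.0]
wrist_force: [0.3, 0.5, -2.9]
grip_width: 0.0512
grasp_force: 63.4
```

View pics/s5.png

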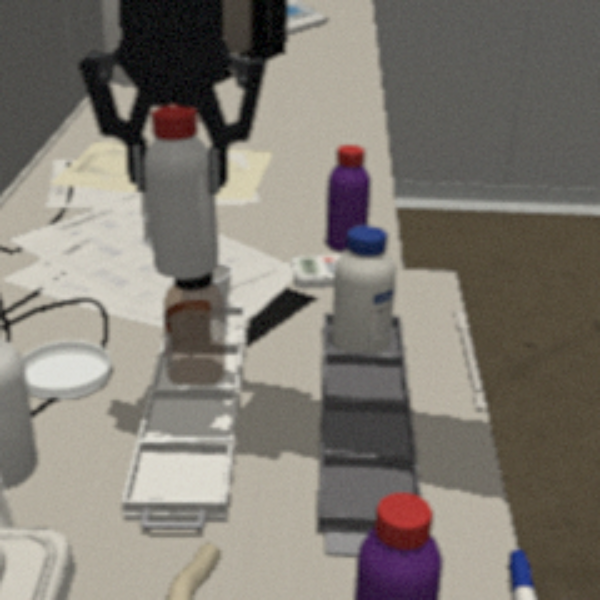

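```bash
python3 - <<'E'
from h import *
im,d=imaging.get_image("side");Z=pts("side",d).reshape(-1,3)
m=(np.hypot(Z[:,0]-.634,Z[:,1]+.0563)<.05);Z=Z[m]
for z in np.arange(.16,.31,.012):
    q=Z[abs(Z[:,2]-z)<.006]
    if len(q)>5: print(z.round(3),len(q),np.percentile(q[:,0],[3,50,97]).round(4),q[:,1].max().round(4))
print(telemetry.state()["ft_torque"])
E
```

```text
0.172 88 [0.6061 0.6289 0.6529] -0.0279
0.184 143 [0.6055 0.6283 0.6547] -0.0262
0.196 152 [0.6056 0.6271 0.6538] -0.0273
0.208 151 [0.6065 0.6278 0.6553] -0.0275
0.22 154 [0.6069 0.6293 0.6553] -0.0272
0.232 162 [0.6069 0.6302 0.6593] -0.0271
0.244 225 [0.5993 0.63   0.6702] -0.0273
0.256 258 [0.5979 0.6316 0.6715] -0.0264
0.268 287 [0.5976 0.6335 0.6712] -0.0277
0.28 255 [0.5908 0.6322 0.6796] -0.0375
0.292 303 [0.5897 0.6355 0.6819] -0.0376
0.304 203 [0.6028 0.6298 0.6643] -0.0368
[-0.00203456 -0.00606078 -0.00674031]
```

The point cloud shows the bottle within about 1° of vertical. I'll lower it into its pocket.

```bash
python3 -m handwheel '{"angular":[[0,0,0],[0,0,0],[0,0,0],[0,0,0],[0,0,0],[0,0,0],[0,0,0],[0,0,0],[0,0,0],[0,0,0],[0,0,0],[0,0,0],[0,0,0],[0,0,0],[0,0,0],[0,0,0],[0,0,0],[0,0,0],[0,0,0],[0,0,0]],"delta_pos":[[0,0,0.05],[0,0,0.11],[0,0,0.17],[0,0,0.23],[0,0,0.27],[0,0,0.295],[0,0,0.308],[0,0,0.316],[0,0,0.319],[0,0,0.319],[0,0,0.319],[0,0,0.319],[0,0,0.319],[0,0,0.319],[0,0,0.319],[0,0,0.319],[0,0,0.30],[0,0,0.26],[0,0,0.20],[0,0,0.14]],"hand":[-1,-1,-1,-1,-1,-1,-1,-1,-1,-1,1,1,1,1,1,1,1,1,1,1]}'
```

```text
t: 18.6
ee_pos: [0.634, -0.0558, 0.1853]
tcp_rot: [0.707, 0.707, -0.001, -0.001]
wrist_force: [1.4, -0.9, -0.6]
grip_width: 0.0852
grasp_force: 0.0
```

```bash
python3 -m handwheel '{"angular":[[0,0,0],[0,0,0],[0,0,0],[0,0,0],[0,0,0],[0,0,0],[0,0,0],[0,0,0],[0,0,0],[0,0,0],[0,0,0],[0,0,0],[0,0,0],[0,0,0],[0,0,0],[0,0,0],[0,0,0],[0,0,0],[0,0,0],[0,0,0]],"delta_pos":[[0,0,-0.03],[-0.05,-0.048,-0.03],[-0.10,-0.096,-0.03],[-0.15,-0.145,-0.03],[-0.20,-0.193,-0.03],[-0.25,-0.241,-0.03],[-0.30,-0.29,-0.03],[-0.323,-0.312,-0.03],[-0.323,-0.312,-0.03],[-0.323,-0.312,0.02],[-0.323,-0.312,0.08],[-0.323,-0.312,0.14],[-0.323,-0.312,0.189],[-0.323,-0.312,0.189],[-0.323,-0.312,0.189],[-0.323,-0.312,0.189],[-0.323,-0.312,0.189],[-0.323,-0.312,0.189],[-0.323,-0.312,0.189],[-0.323,-0.312,0.189]],"hand":[1,1,1,1,1,1,1,1,1,1,1,1,1,1,-1,-1,-1,-1,-1,-1]}' 65
```

```text
t: 20.27
ee_pos: [0.4796, -0.2181, 0.0924]
tcp_rot: [0.707, 0.707, 0.0, 0.001]
wrist_force: [-3.4, 1.0, 6.1]
grip_width: 0.0591
grasp_force: 70.7
```

```bash
python3 -m handwheel '{"angular":[[0,0,0],[0,0,0],[0,0,0],[0,0,0],[0,0,0],[0,0,0],[0,0,0],[0,0,0],[0,0,0],[0,0,0],[0,0,0],[0,0,0],[0,0,0],[0,0,0],[0,0,0],[0,0,0],[0,0,0],[0,0,0],[0,0,0],[0,0,0]],"delta_pos":[[0,0,0],[0,0,-0.02],[0,0,-0.06],[0,0,-0.12],[0,0,-0.18],[0,0,-0.24],[0,0,-0.29],[0.01,0.006,-0.32],[0.05,0.031,-0.32],[0.10,0.062,-0.32],[0.15,0.093,-0.32],[0.20,0.124,-0.32],[0.25,0.155,-0.32],[0.30,0.186,-0.32],[0.35,0.217,-0.32],[0.40,0.248,-0.32],[0.445,0.276,-0.32],[0.475,0.295,-0.32],[0.49,0.304,-0.32],[0.49,0.304,-0.32]],"hand":[-1,-1,-1,-1,-1,-1,-1,-1,-1,-1,-1,-1,-1,-1,-1,-1,-1,-1,-1,-1]}'
python3 - <<'E'
from h import *
im,d=imaging.get_image("side");cv2.imwrite("pics/s6.png",cv2.resize(im[60:300,200:440],(600,600)))
E
```

```text
t: 21.93
ee_pos: [0.6307, 0.0292, 0.2495]
tcp_rot: [0.706, 0.708, -0.0, -0.001]
wrist_force: [-0.6, -0.5, -4.2]
grip_width: 0.059
grasp_force: 71.4
```

View pics/s6.png

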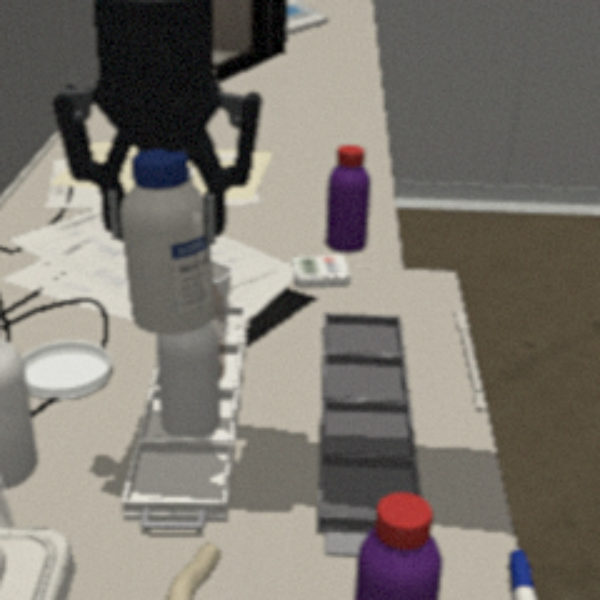

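The wide bottle is upright above the last, left pocket at (180,475). I'll lower it and release.

```bash
python3 -m handwheel '{"angular":[[0,0,0],[0,0,0],[0,0,0],[0,0,0],[0,0,0],[0,0,0],[0,0,0],[0,0,0],[0,0,0],[0,0,0],[0,0,0],[0,0,0],[0,0,0],[0,0,0],[0,0,0],[0,0,0],[0,0,0],[0,0,0],[0,0,0],[0,0,0]],"delta_pos":[[0,0,0.05],[-0.002,0,0.11],[-0.002,0,0.17],[-0.002,0,0.23],[-0.002,0,0.27],[-0.002,0,0.295],[-0.002,0,0.308],[-0.002,0,0.316],[-0.002,0,0.319],[-0.002,0,0.319],[-0.002,0,0.319],[-0.002,0,0.319],[-0.002,0,0.319],[-0.002,0,0.319],[-0.002,0,0.319],[-0.002,0,0.319],[-0.002,0,0.30],[-0.002,0,0.26],[-0.002,0,0.20],[-0.002,0,0.14]],"hand":[-1,-1,-1,-1,-1,-1,-1,-1,-1,-1,1,1,1,1,1,1,1,1,1,1]}'
python3 -m handwheel '{"angular":[[0,0,0],[0,0,0],[0,0,0],[0,0,0],[0,0,0],[0,0,0],[0,0,0],[0,0,0]],"delta_pos":[[0,0,-0.06],[0,-0.05,-0.1],[0,-0.12,-0.1],[0,-0.18,-0.1],[0,-0.24,-0.1],[0,-0.3,-0.1],[0,-0.3,-0.1],[0,-0.3,-0.1]],"hand":[1,1,1,1,1,1,1,1]}'
python3 - <<'E'
from h import *
c=[]
for n in("top","side"):
    im,d=imaging.get_image(n);Z=pts(n,d).reshape(-1,3)
    c.append(im[130:230,215:395] if n=="top" else im[60:300,200:440])
    for nm,x,y,t in(("wide",.6299,.0274,.133),("slim",.6336,-.0565,.138),("brown",.6374,-.1405,.126),("beaker",.6411,-.2244,.08)):
        q=Z[(abs(Z[:,2]-t)<.006)&(np.hypot(Z[:,0]-x,Z[:,1]-y)<.04)]
        if len(q)>8: print(n,nm,len(q),cv2.minEnclosingCircle(q[:,:2].astype(np.float32))[0],"want",x,y,"top z",np.median(q[:,2]).round(4))
C=np.zeros((600,800,3),np.uint8);C[:250,:450]=cv2.resize(c[0],(450,250));C[250:600,:350]=cv2.resize(c[1],(350,350));cv2.imwrite("pics/end.png",C)
E
```

```text
t: 23.65
ee_pos: [0.63, 0.0266, 0.1808]
tcp_rot: [0.707, 0.707, -0.001, -0.001]
wrist_force: [1.3, -0.8, 0.1]
grip_width: 0.0853
grasp_force: 0.0
t: 24.32
ee_pos: [0.4799, 0.0266, 0.231]
tcp_rot: [0.707, 0.707, 0.0, 0.001]
wrist_force: [0.6, 0.5, 0.5]
grip_width: 0.0856
grasp_force: 0.0
top wide 222 (0.6306400299072266, 0.026401959359645844) want 0.6299 0.0274 top z 0.132
top slim 171 (0.6331815719604492, -0.055235326290130615) want 0.6336 -0.0565 top z 0.1369
top brown 191 (0.6402480602264404, -0.1396602839231491) want 0.6374 -0.1405 top z 0.1249
top beaker 112 (0.6402956247329712, -0.2243613451719284) want 0.6411 -0.2244 top z 0.0788
side wide 227 (0.6308653950691223, 0.0261960718780756) want 0.6299 0.0274 top z 0.1339
side slim 136 (0.633209228515625, -0.05337970331311226) want 0.6336 -0.0565 top z 0.1388
side brown 124 (0.639983057975769, -0.13965795934200287) want 0.6374 -0.1405 top z 0.1267
side beaker 47 (0.6348839998245239, -0.22623315453529358) want 0.6411 -0.2244 top z 0.0801
```

View pics/end.png

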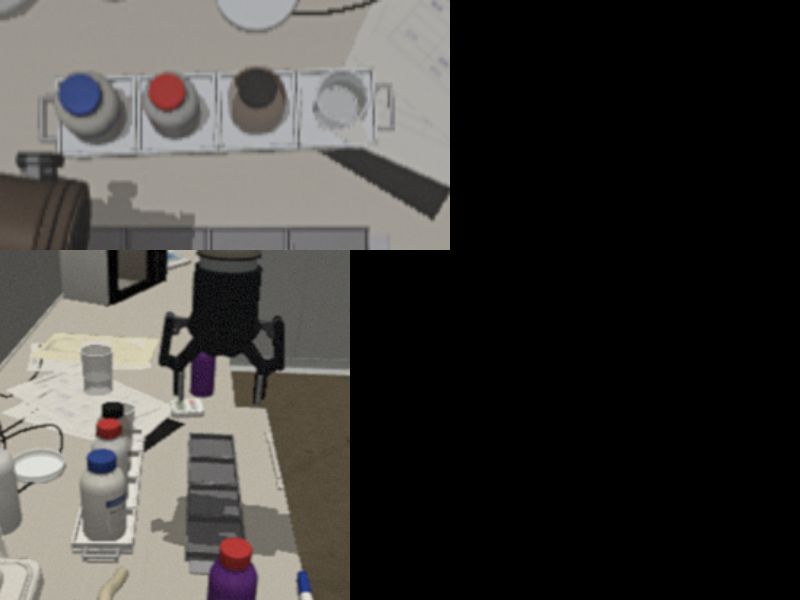

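The four stand upright, centred in their pockets within about 3 mm and at the right heights. Left to right they are wide (85,100), slim (168,100), brown (258,95) and beaker (340,98), and the gripper is clear.

```bash
python3 -c "
from cell import bot
print(bot.hand_in())"
```

```text
the job is handed in; nothing more can be done
None
```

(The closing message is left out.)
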